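# Pack the screwdriver tray into the toolbox

## Task

Lay the screwdriver in the loose tray, then carry the tray level to the toolbox and slide it fully home, pull outwards, on the lowest pair of runners that clears the container standing on the toolbox floor. Set things down rather than dropping them, and leave the containers, the mallet and the spirit level as they stand.

Things in the scene. Friction and masses are not known exactly. Their poses are not given: they have to be found in the camera images.
- toolbox: Fixed open-framed grey plastic toolbox, 190 wide (y), 190 deep (x), 208 mm high, black carry handle on top up to 247. Origin: centre of its underside; +x points inward: the open front faces -x, at x = -95 mm. Floor 3 mm. Inside width 170 mm; mouth flared a little. A frame round the top, 200 to 208 mm high, overhangs the front to x = -105, so a gripper at the pull must lean back 30 to 45 degrees.
- lower_runners (a point): Mouth of the lowest of three pairs of aluminium ledge runners: midway between them, level with their top faces, 58 mm above the shelf, at toolbox x = -87 mm, y = 0; axes as the toolbox. Ledges 4 mm thick, y = +-69 to +-85 mm. Upright stops at the back, face at x = +82.5, meet the tray's back edge when fully home: its centre is then at toolbox x = 0, y = 0, its front 12 mm inside.
- middle_runners (a point): The same point for the middle pair of runners, 103 mm above the shelf.
- upper_runners (a point): The same point for the upper pair of runners, 148 mm above the shelf.
- tray_mid (a point): Centre of the loose shallow black plastic tray, 10 mm above its underside: 165 long (x), 160 wide (y), 20 mm high, floor and walls 4 mm thick, about 0.24 kg, lying upright on the shelf. Its pull is on the front, the -x side; the +x edge enters the toolbox first. z up.
- tray_pull (a point): Grip point on the tray's pull: a flat upright fin 14 mm thick (y), 45 long (x), 28 high, straight out of the middle of the tray's front wall, 82.5 to 127.5 mm from the tray's centre and 12 to 40 mm above its underside. The point is 109 mm from the tray's centre, 26 mm above its underside. Axes as the tray.
- screwdriver_handle (a point): Centre of the handle of a loose stubby screwdriver lying flat: yellow squared handle 75 long (x), 26 by 26 mm; along +x a thin steel shank and blade reach 87 mm from this point; 125 mm overall, about 0.07 kg. z up; the point is 13 mm above what it lies on.
- screwdriver: The same screwdriver; origin on the underside of the handle, below its centre.
- tray: The same tray; origin at the centre of its underside.
- tin: Low round steel tin, 78 mm across, 38 high. Origin: centre of its underside. One of tin, jar and bottle stands inside the toolbox on its 3 mm floor, the other two on a 3 mm cork liner on the shelf. The tin clears even a tray on the lowest runners.
- jar: Round glass jar with steel lid, 69 mm across, 82 high. Origin: centre of its underside. It stands too high for a tray on the lowest runners but clears one on the middle pair.
- bottle: White plastic bottle with grey nozzle cap, 61 mm across, 126 high. Origin: centre of its underside. It clears only a tray on the upper runners.
- mallet: Small wooden mallet lying near the robot: head 55 x 95 x 50 mm, handle 175 mm along its -x. Origin: under the centre of its head. Leave alone.
- level: Aluminium spirit level standing on its narrow edge, 400 long (x), 22 wide, 50 mm high. Origin: centre of its underside. Leave alone.
Things that resemble listed ones, but are neither listed nor needed, are in the scene too. Of the things that look like the jar, the middle-sized one is meant.

How it is judged:
By the outcome, as a careful person would: the job done as asked, in the order asked, and still so for the second after the job is handed in, with the robot touching nothing.
It also fails if it takes over 51 s, if anything falls off the work surface, if the arm or the gripper's body presses on something with over 40 N, if the wrist force passes 120 N, or if a joint passes its speed limit or range.

## Robot

A 6-joint arm with a two-finger parallel gripper is mounted at the origin on the work surface. World frame = base frame: x ahead of the robot, y to its left, z up, the work surface at z = 0. Lengths are in m, angles in rad, forces in N, time in s.
With the tool pointing down it reaches from about 0.325 to 0.9 m from the base axis. Payload 6.1 kg.
Tool frame: the origin (TCP) lies midway between the tips of the shut fingers; the grasp point (between the pads) lies 19 mm behind it; z points along the fingers, y is the direction in which the jaws open and shut (so a half turn about z gives the same grasp; the last joint's range is limited). The gripper opens to 85 mm and grips with 20 to 120 N. Pads are 22 mm wide; open, the fingers measure 114 mm over their backs; the gripper's body (76 mm by 85 mm) begins 54 mm behind the grasp point. The pads swing forward as they close: fully open they stand 13 mm farther back than shut.
Start: joints at [1.194, 0.22, 1.526, -0, 1.395, -0.126], TCP at [0.155, 0.605, 0.231] pointing down, gripper open.
Joint ranges: [-2.98, 2.98], [-0.91, 2.08], [0.09, 2.57], [-1.24, 4.39], [0.2, 2.65], [-2.68, 2.68]. Speed limits (rad/s): [2.57, 2.57, 3.01, 3.14, 3.14, 3.14].

## Interface

Orientations are given as a unit quaternion [w, x, y, z].
In Python, from cell import get_state, imaging, workorder gives the robot as it stands.
- The arm moves only by the shell command python3 -m creep 'ROWS'. ROWS is JSON, a list of rows, each an object of numbers: "hand": the opening, from -1 (shut) to 1 (fully open), so that 0 is half open; "dx", "dy", "dz": the shift along the world's x, y, z in units of 60 mm (1.0 is 60 mm); "rx", "ry", "rz": the turn, a rotation vector about the world's x, y, z in units of 6 degrees (1.0 is 6 degrees). In form: [{"hand": .., "dx": .., "dy": .., "dz": .., "rx": .., "ry": .., "rz": ..}, ...]. A call has 1 to 20 rows; each row is the pose to reach, as a shift and turn from the pose measured when the call began; what a row does not reach only later rows make up. A row lasts 1/8 s, in which the tool goes at most 62.5 mm and 10.7 degrees, less where a joint would pass 70% of its speed; a pose out of reach is approached as far as the arm can. A call with a gripper value outside its range is refused whole. The fingers move at their own pace and stop on an object; the grip force is fixed at half the most. Time passes only in rows, so rows that repeat a pose let the fingers close. It gives the time, the measured TCP pose, the force and the opening at its end, in the units of the state.
- get_state(): the state, without advancing time (a new reading comes with each control period).
- imaging.grab_frame(name): name is "scene" or "top" or "wrist"; returns a dict with "img" (420x560x3 uint8, blue, green, red), "fx", "fy", "cx", "cy" (pixels), "extrinsics" (4x4, takes a point from camera to world coordinates). Camera axes: x right, y down, z forward; pixel columns grow to the right and rows downward; lengths in m; the calibration is good to about 2 mm. A picture is of the moment at which its call begins. There is no depth.
- workorder.close_job(): hands the job in, once; it reports no verdict.
The state is a dict: "time": time; "joints": joint angles; "joint_velocities": joint speeds; "joint_torque": joint torques, N m; "tcp_pos": TCP position; "ee_rot": TCP orientation; "ft_force": force on the tool from outside, world axes, zero at the start; "wrist_torque": the same for the moment, N m; "opening": finger opening in m.
Only numpy, scipy, OpenCV 4.12 (cv2) and the standard library are available. Lean on these libraries where they do the work, as an engineer would, in place of code of your own. Each camera call takes 0.05 s, during which the arm holds its last target. There are 200 camera calls.

## Working session

There is one attempt and no reset: what is moved stays moved. The work goes in short steps, Python scripts to look and compute and a shell command to move; the robot and the scene stay as the last step left them, time stands still between calls to the robot, and variables do not carry over. Pictures are saved under pics/ and viewed, about 8 in all and at most 12, crops included, and the job is handed in when it is done.

```bash
mkdir -p pics; ls; cat > h.py <<'E'
import numpy as np, cv2
from cell import get_state, imaging, workorder
def grab(n,save=None):
    f=imaging.grab_frame(n)
    if save: cv2.imwrite('pics/'+save,f['img'])
    np.savez('/tmp/'+n+'.npz',**{k:np.array(v) for k,v in f.items()})
    return f
def load(n): return dict(np.load('/tmp/'+n+'.npz'))
def ray(f,u,v):
    E=np.array(f['extrinsics']); d=E[:3,:3]@np.array([(u-f['cx'])/f['fx'],(v-f['cy'])/f['fy'],1]); return E[:3,3],d
def onz(f,u,v,z):
    o,d=ray(f,u,v); return o+d*(z-o[2])/d[2]
def proj(f,p):
    E=np.array(f['extrinsics']); c=E[:3,:3].T@(np.array(p)-E[:3,3]); return np.array([f['fx']*c[0]/c[2]+f['cx'],f['fy']*c[1]/c[2]+f['cy']])
def tri(f,a,g,b):
    o1,d1=ray(f,*a);o2,d2=ray(g,*b)
    t=np.linalg.lstsq(np.c_[d1,-d2],o2-o1,rcond=None)[0]; p,q=o1+t[0]*d1,o2+t[1]*d2
    return (p+q)/2,np.linalg.norm(p-q)
E
python3 - <<'E'
from h import *
for n in('scene','top'):
    f=grab(n,n+'1.png'); print(n,np.round(f['extrinsics'],3).tolist(),f['fx'],f['cx'],f['cy'])
s=get_state();print(s['ee_rot'],s['opening'],s['time'])
E
```

```text
pics
scene [[-0.526, 0.665, -0.53, 1.254], [0.85, 0.4, -0.342, 0.473], [-0.016, -0.631, -0.776, 1.124], [0.0, 0.0, 0.0, 1.0]] 505.2951893154647 279.5981688970001 203.69689884433782
top [[-0.012, -0.979, 0.201, 0.239], [-1.0, 0.012, -0.003, 0.009], [0.001, -0.201, -0.98, 1.66], [0.0, 0.0, 0.0, 1.0]] 476.8217436566532 277.8162627680843 201.39398462842163
[-2.31894802e-04  1.25071061e-01  9.92147377e-01 -8.71254065e-04] 0.08595068400594623 0.1
```

View pics/scene1.png

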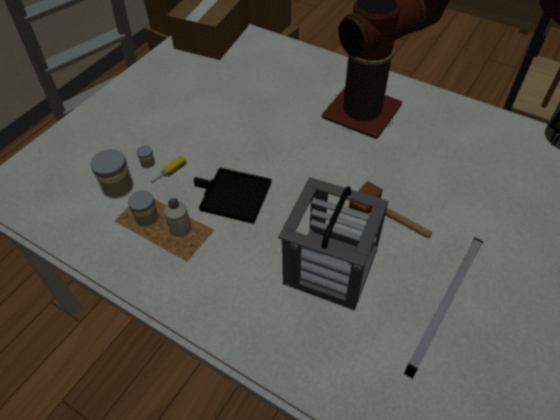

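View pics/top1.png

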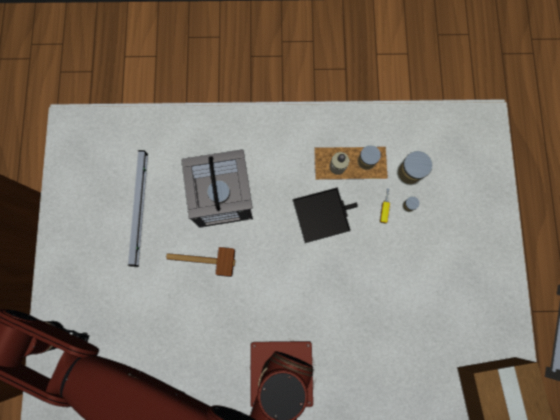

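The scene view shows the cork (165,225) with a jar-like (143,207) and the bottle (178,217), a big jar-like (112,172), a small one (146,156), the screwdriver (172,167), the tray (237,195) with its pull at upper left, the toolbox (335,240), and the mallet and level. In the top view the toolbox is at (217,188) with a round lid inside at (218,190), the tray at (322,215) and its pull at (350,206), the screwdriver at (385,210), the jar-likes at (416,166), (370,157) and (412,203), and the bottle at (340,162). A close composite next.

```bash
python3 - <<'E'
from h import *
s=load('scene')['img'];t=load('top')['img']
def c(i,u,v,w,h,W,H): return cv2.convertScaleAbs(cv2.resize(i[v:v+h,u:u+w],(W,H),interpolation=cv2.INTER_CUBIC),alpha=1.6)
a=np.hstack([c(s,270,170,130,150,345,400),c(t,170,140,100,100,400,400)])
b=np.hstack([c(s,85,140,200,100,400,200),c(t,285,140,160,110,345,200)])
cv2.imwrite('pics/c1.png',np.vstack([a,b]))
E
```

```text
(no output)
```

View pics/c1.png

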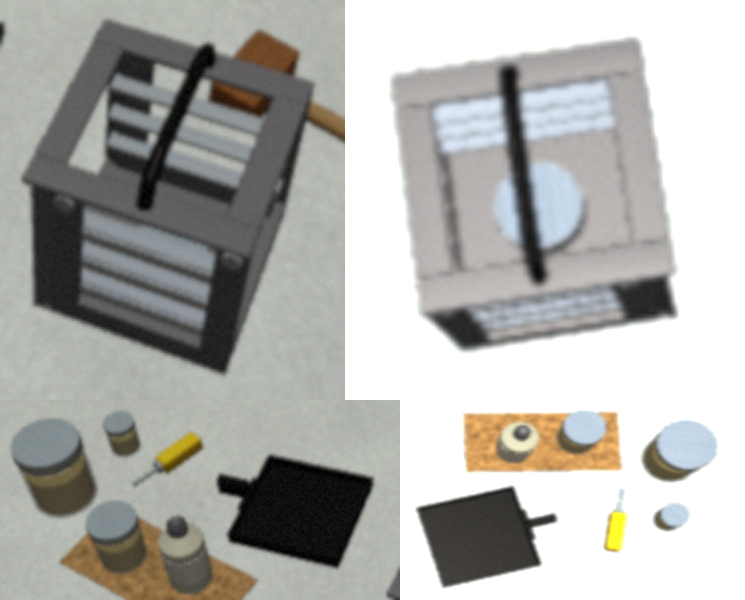

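The candidates for the jar are (112,172) big, (143,207) middle, on the cork, and (146,156) small. So the jar and the bottle are on the cork, and the disc in the toolbox should be the tin, which means the lowest runners; I'll check its height. The runners run along world y, with the open side towards -y, facing the tray.

```bash
python3 - <<'E'
from h import *
s=load('scene');t=load('top')
# toolbox frame corners at z=.208, image crops read by eye
for n,f,cs in(('top',t,[(182,158.7),(243.2,150),(251.8,207.5),(188.8,217)]),('scene',s,[(310.3,178.3),(387.9,202),(280.2,238.6),(365,264.5)])):
    P=np.array([onz(f,*c,.208)[:2] for c in cs]); print(n,P.round(3).tolist(),P.mean(0).round(3))
def comp(f,m,near):
    n,l,st,c=cv2.connectedComponentsWithStats(m.astype(np.uint8))
    k=min([i for i in range(1,n) if st[i,4]>30],key=lambda i:np.hypot(*(c[i]-near))); return (l==k),c[k],st[k]
for n,f,sd,tr in(('top',t,(385,210),(322,215)),('scene',s,(172,167),(237,195))):
    im=f['img'].astype(int); B,G,R=im[...,0],im[...,1],im[...,2]
    m,c,st=comp(f,(R-B>70)&(G-B>50),sd); ys,xs=np.nonzero(m)
    r=cv2.minAreaRect(np.c_[xs,ys].astype(np.float32)); print(n,'sd',c.round(1),st,[np.round(onz(f,*p,.02),3).tolist() for p in cv2.boxPoints(r)],onz(f,*c,.016).round(3))
    m,c,st=comp(f,im.max(2)<45,tr); mo=cv2.morphologyEx(m.astype(np.uint8),cv2.MORPH_OPEN,np.ones((13,13)))
    ys,xs=np.nonzero(mo); q=cv2.approxPolyN(np.c_[xs,ys].astype(np.int32).reshape(-1,1,2),4) if 0 else cv2.convexHull(np.c_[xs,ys].astype(np.int32)); q=cv2.approxPolyN(q,4)[0]
    print(' tray px',q.tolist(),[onz(f,*p,.01).round(3)[:2].tolist() for p in q],np.mean([onz(f,*p,.01) for p in q],0).round(3))
    pm=m&(mo==0); _,c,_=comp(f,pm,{'top':(352,206),'scene':(203,184)}[n]); print(' pull',c,onz(f,*c,.026).round(3))
# disc in box
im=t['img']; print(im[190,210],im[175,200],im[185,225],im[200,230])
m=(im[...,0].astype(int)-im[...,2]>15); m[:180]=0;m[212:]=0;m[:,:205]=0;m[:,235:]=0
ys,xs=np.nonzero(m);print('disc',xs.min(),xs.max(),ys.min(),ys.max(),len(xs))
for z in(.041,.085,.129): print(z,onz(t,(xs.min()+xs.max())/2,(ys.min()+ys.max())/2,z)[:2],np.linalg.norm(onz(t,xs.min()-.5,195,z)-onz(t,xs.max()+.5,195,z)))
E
```

```text
top [[0.68, 0.306], [0.706, 0.113], [0.519, 0.086], [0.492, 0.28]] [0.599 0.196]
scene [[0.522, 0.091], [0.493, 0.283], [0.712, 0.122], [0.676, 0.312]] [0.601 0.202]
top sd [384.8 211.7] [381 202   9  21 147] [[0.501, -0.351, 0.02], [0.572, -0.363, 0.02], [0.569, -0.388, 0.02], [0.497, -0.375, 0.02]] [ 0.536 -0.37   0.016]
 tray px [[306, 241], [293, 199], [336, 188], [354, 228]] [[0.437, -0.092], [0.587, -0.05], [0.625, -0.203], [0.48, -0.261]] [ 0.532 -0.151  0.01 ]
 pull [349.84375 206.09375] [ 0.555 -0.247  0.026]
scene sd [173.6 164.2] [164 157  20  15 124] [[0.562, -0.387, 0.02], [0.495, -0.374, 0.02], [0.506, -0.352, 0.02], [0.572, -0.365, 0.02]] [ 0.531 -0.373  0.016]
 tray px [[253, 223], [202, 211], [208, 165], [272, 179]] [[0.589, -0.045], [0.628, -0.192], [0.476, -0.285], [0.424, -0.087]] [ 0.529 -0.153  0.01 ]
 pull [199.96938776 182.3877551 ] [ 0.555 -0.252  0.026]
[147 136 124] [147 138 131] [148 137 125] [114 114 118]
disc 208 228 181 200 236
0.041 [0.61340611 0.21193965] 0.07297305298205041
0.085 [0.60323967 0.20643683] 0.07098960800637483
0.129 [0.59307324 0.200934  ] 0.06900616303069916
```

```bash
python3 - <<'E'
from h import *
s=load('scene');t=load('top')
print(tri(t,(370.3,156.5),s,(141,201)))
E
R='{"hand":1,"dx":6.3,"dy":-16.2,"dz":0.0,"rz":0.7}'
python3 -m creep '[{"hand":1,"dx":3.5,"dy":-8,"dz":0.3,"rz":0.4},{"hand":1,"dx":3.5,"dy":-8,"dz":0.3,"rz":0.4},{"hand":1,"dx":3.5,"dy":-8,"dz":0.3,"rz":0.4},{"hand":1,"dx":3.5,"dy":-8,"dz":0.3,"rz":0.4},{"hand":1,"dx":3.5,"dy":-8,"dz":0.3,"rz":0.4},{"hand":1,"dx":3.5,"dy":-8,"dz":0.3,"rz":0.4},{"hand":1,"dx":3.5,"dy":-8,"dz":0.3,"rz":0.4},{"hand":1,"dx":3.5,"dy":-8,"dz":0.3,"rz":0.4},{"hand":1,"dx":6.3,"dy":-16.2,"dz":0,"rz":0.7},{"hand":1,"dx":6.3,"dy":-16.2,"dz":0,"rz":0.7},{"hand":1,"dx":6.3,"dy":-16.2,"dz":0,"rz":0.7},{"hand":1,"dx":6.3,"dy":-16.2,"dz":0,"rz":0.7},{"hand":1,"dx":6.3,"dy":-16.2,"dz":0,"rz":0.7},{"hand":1,"dx":6.3,"dy":-16.2,"dz":0,"rz":0.7},{"hand":1,"dx":6.3,"dy":-16.2,"dz":0,"rz":0.7},{"hand":1,"dx":6.3,"dy":-16.2,"dz":0,"rz":0.7},{"hand":1,"dx":6.3,"dy":-16.2,"dz":0,"rz":0.7},{"hand":1,"dx":6.3,"dy":-16.2,"dz":0,"rz":0.7},{"hand":1,"dx":6.3,"dy":-16.2,"dz":0,"rz":0.7},{"hand":1,"dx":6.3,"dy":-16.2,"dz":0,"rz":0.7}]'
```

```text
(array([ 0.72079657, -0.31836762,  0.07195025]), np.float64(2.153120406770531e-05))schema error: expected keys hand, dx, dy, dz, rx, ry, rz
```

```bash

python3 -m creep '[{"hand":1,"dx":3.5,"dy":-8,"dz":0.3,"rx":0,"ry":0,"rz":0.4},{"hand":1,"dx":3.5,"dy":-8,"dz":0.3,"rx":0,"ry":0,"rz":0.4},{"hand":1,"dx":3.5,"dy":-8,"dz":0.3,"rx":0,"ry":0,"rz":0.4},{"hand":1,"dx":3.5,"dy":-8,"dz":0.3,"rx":0,"ry":0,"rz":0.4},{"hand":1,"dx":3.5,"dy":-8,"dz":0.3,"rx":0,"ry":0,"rz":0.4},{"hand":1,"dx":3.5,"dy":-8,"dz":0.3,"rx":0,"ry":0,"rz":0.4},{"hand":1,"dx":3.5,"dy":-8,"dz":0.3,"rx":0,"ry":0,"rz":0.4},{"hand":1,"dx":3.5,"dy":-8,"dz":0.3,"rx":0,"ry":0,"rz":0.4},{"hand":1,"dx":6.3,"dy":-16.2,"dz":0,"rx":0,"ry":0,"rz":0.7},{"hand":1,"dx":6.3,"dy":-16.2,"dz":0,"rx":0,"ry":0,"rz":0.7},{"hand":1,"dx":6.3,"dy":-16.2,"dz":0,"rx":0,"ry":0,"rz":0.7},{"hand":1,"dx":6.3,"dy":-16.2,"dz":0,"rx":0,"ry":0,"rz":0.7},{"hand":1,"dx":6.3,"dy":-16.2,"dz":0,"rx":0,"ry":0,"rz":0.7},{"hand":1,"dx":6.3,"dy":-16.2,"dz":0,"rx":0,"ry":0,"rz":0.7},{"hand":1,"dx":6.3,"dy":-16.2,"dz":0,"rx":0,"ry":0,"rz":0.7},{"hand":1,"dx":6.3,"dy":-16.2,"dz":0,"rx":0,"ry":0,"rz":0.7},{"hand":1,"dx":6.3,"dy":-16.2,"dz":0,"rx":0,"ry":0,"rz":0.7},{"hand":1,"dx":6.3,"dy":-16.2,"dz":0,"rx":0,"ry":0,"rz":0.7},{"hand":1,"dx":6.3,"dy":-16.2,"dz":0,"rx":0,"ry":0,"rz":0.7},{"hand":1,"dx":6.3,"dy":-16.2,"dz":0,"rx":0,"ry":0,"rz":0.7}]'
python3 - <<'E'
from h import *
f=grab('wrist','w1.png'); s=get_state(); print(s['tcp_pos'],s['ee_rot'],np.round(f['extrinsics'],3).tolist(),s['ft_force'])
im=f['img'].astype(int); m=((im[...,2]-im[...,0]>70)&(im[...,1]-im[...,0]>50)).astype(np.uint8)
n,l,st,c=cv2.connectedComponentsWithStats(m); k=1+st[1:,4].argmax(); ys,xs=np.nonzero(l==k)
r=cv2.minAreaRect(np.c_[xs,ys].astype(np.float32)); print(r,st[k],onz(f,*r[0],.022),[onz(f,*p,.022).round(4).tolist() for p in cv2.boxPoints(r)])
E
```

```text
time: 2.6
tcp_pos: [0.5329, -0.3658, 0.2305]
ee_rot: [-0.0, 0.088, 0.996, -0.001]
ft_force: [-0.6, 0.5, 0.7]
opening: 0.0853
[ 0.53297371 -0.36583037  0.23077038] [-2.50539994e-05  8.79942342e-02  9.96120557e-01 -9.21629618e-04] [[0.175, 0.945, 0.275, 0.463], [0.985, -0.168, -0.05, -0.352], [-0.001, 0.28, -0.96, 0.373], [0.0, 0.0, 0.0, 1.0]] [0.97846635 0.48249241 0.63925697]
((277.0, 181.0), (72.0, 24.0), 90.0) [ 265  145   25   73 1738] [ 0.53354953 -0.36817946  0.022     ] [[0.496, -0.3734, 0.022], [0.5002, -0.3502, 0.022], [0.5733, -0.3626, 0.022], [0.5689, -0.3873, 0.022]]
```

View pics/w1.png

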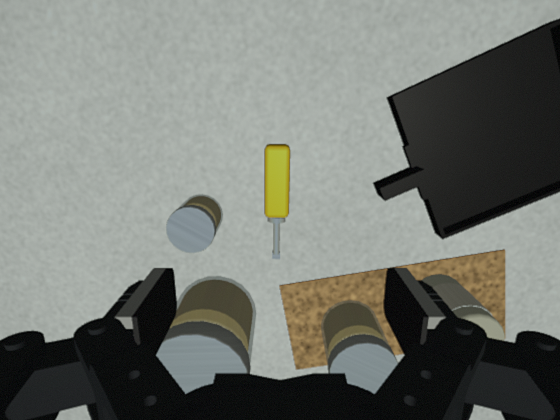

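The wrist view shows the screwdriver handle centred at (277,181), aligned with the jaws, with its blade down (+x). The small jar lookalike at (193,228) is clear of the fingers.

```bash

python3 -m creep '[{"hand":1,"dx":0,"dy":0,"dz":-0.9,"rx":0,"ry":0,"rz":0},{"hand":1,"dx":0,"dy":-0.04,"dz":-1.8,"rx":0,"ry":0,"rz":0},{"hand":1,"dx":0,"dy":-0.04,"dz":-2.7,"rx":0,"ry":0,"rz":0},{"hand":1,"dx":0,"dy":-0.04,"dz":-3.3,"rx":0,"ry":0,"rz":0},{"hand":1,"dx":0,"dy":-0.04,"dz":-3.6,"rx":0,"ry":0,"rz":0},{"hand":1,"dx":0,"dy":-0.04,"dz":-3.75,"rx":0,"ry":0,"rz":0},{"hand":1,"dx":0,"dy":-0.04,"dz":-3.75,"rx":0,"ry":0,"rz":0},{"hand":-1,"dx":0,"dy":-0.04,"dz":-3.75,"rx":0,"ry":0,"rz":0},{"hand":-1,"dx":0,"dy":-0.04,"dz":-3.75,"rx":0,"ry":0,"rz":0},{"hand":-1,"dx":0,"dy":-0.04,"dz":-3.75,"rx":0,"ry":0,"rz":0},{"hand":-1,"dx":0,"dy":-0.04,"dz":-3.75,"rx":0,"ry":0,"rz":0},{"hand":-1,"dx":0,"dy":-0.04,"dz":-3.75,"rx":0,"ry":0,"rz":0},{"hand":-1,"dx":0,"dy":-0.04,"dz":-3.75,"rx":0,"ry":0,"rz":0}]'
python3 - <<'E'
from h import *
f=load('wrist'); im=f['img'].astype(int)
for p in [(389,98),(443,237),(375,182),(383,199),(410,166),(422,186)]: print(p,onz(f,*p,.02).round(3),onz(f,*p,.04).round(3))
E
```

```text
time: 4.28
tcp_pos: [0.5335, -0.3687, 0.0066]
ee_rot: [0.001, 0.088, 0.996, -0.001]
ft_force: [0.5, -0.2, 5.3]
opening: 0.0246
(389, 98) [ 0.473 -0.249  0.02 ] [ 0.473 -0.255  0.04 ]
(443, 237) [ 0.625 -0.205  0.02 ] [ 0.615 -0.213  0.04 ]
(375, 182) [ 0.552 -0.27   0.02 ] [ 0.547 -0.275  0.04 ]
(383, 199) [ 0.572 -0.264  0.02 ] [ 0.566 -0.269  0.04 ]
(410, 166) [ 0.542 -0.234  0.02 ] [ 0.538 -0.241  0.04 ]
(422, 186) [ 0.565 -0.223  0.02 ] [ 0.559 -0.231  0.04 ]
```

```bash

python3 -m creep '[{"hand":-1,"dx":0,"dy":0,"dz":0.4,"rx":0,"ry":0,"rz":0},{"hand":-1,"dx":0,"dy":0,"dz":1.2,"rx":0,"ry":0,"rz":0},{"hand":-1,"dx":-0.1,"dy":0.8,"dz":1.2,"rx":0,"ry":0,"rz":0},{"hand":-1,"dx":-0.2,"dy":1.6,"dz":1.2,"rx":0,"ry":0,"rz":0},{"hand":-1,"dx":-0.4,"dy":2.4,"dz":1.2,"rx":0,"ry":0,"rz":0},{"hand":-1,"dx":-0.5,"dy":3.2,"dz":1.2,"rx":0,"ry":0,"rz":0},{"hand":-1,"dx":-0.5,"dy":3.7,"dz":1.2,"rx":0,"ry":0,"rz":0},{"hand":-1,"dx":-0.5,"dy":3.7,"dz":1.0,"rx":0,"ry":0,"rz":0},{"hand":-1,"dx":-0.5,"dy":3.7,"dz":0.6,"rx":0,"ry":0,"rz":0},{"hand":-1,"dx":-0.5,"dy":3.7,"dz":0.3,"rx":0,"ry":0,"rz":0},{"hand":-1,"dx":-0.5,"dy":3.7,"dz":0.16,"rx":0,"ry":0,"rz":0},{"hand":-1,"dx":-0.5,"dy":3.7,"dz":0.1,"rx":0,"ry":0,"rz":0},{"hand":-1,"dx":-0.5,"dy":3.7,"dz":0.08,"rx":0,"ry":0,"rz":0},{"hand":-1,"dx":-0.5,"dy":3.7,"dz":0.08,"rx":0,"ry":0,"rz":0}]'
```

```text
time: 6.02
tcp_pos: [0.504, -0.147, 0.0119]
ee_rot: [0.001, 0.088, 0.996, -0.002]
ft_force: [-0.3, 0.8, -0.8]
opening: 0.0248
```

```bash

python3 -m creep '[{"hand":-1,"dx":0,"dy":0,"dz":-0.03,"rx":0,"ry":0,"rz":0},{"hand":-1,"dx":0,"dy":0,"dz":-0.03,"rx":0,"ry":0,"rz":0},{"hand":0,"dx":0,"dy":0,"dz":-0.03,"rx":0,"ry":0,"rz":0},{"hand":0,"dx":0,"dy":0,"dz":-0.03,"rx":0,"ry":0,"rz":0},{"hand":0,"dx":0,"dy":0,"dz":-0.03,"rx":0,"ry":0,"rz":0},{"hand":0,"dx":0,"dy":0,"dz":-0.03,"rx":0,"ry":0,"rz":0},{"hand":0,"dx":0,"dy":0,"dz":0.6,"rx":0,"ry":0,"rz":0},{"hand":0,"dx":0,"dy":0,"dz":1.5,"rx":0,"ry":0,"rz":0},{"hand":1,"dx":0,"dy":0,"dz":2.4,"rx":0,"ry":0,"rz":0},{"hand":1,"dx":0,"dy":0,"dz":3.2,"rx":0,"ry":0,"rz":0},{"hand":1,"dx":0,"dy":0,"dz":3.2,"rx":0,"ry":0,"rz":0}]'
cat >> h.py <<'E'
from scipy.spatial.transform import Rotation as Ro
def pose(yaw,lean):  # tool pointing along heading yaw, leaning back, jaw y at yaw-90
    t=np.array([np.cos(yaw),np.sin(yaw),0]); z=np.sin(lean)*t-np.cos(lean)*np.array([0,0,1]); y=np.array([np.sin(yaw),-np.cos(yaw),0])
    return Ro.from_matrix(np.c_[np.cross(y,z),y,z]),t,z
def rows(goal_tcp,goal_R):
    s=get_state(); q=s['ee_rot']; R=Ro.from_quat([q[1],q[2],q[3],q[0]])
    print('d',((goal_tcp-s['tcp_pos'])/.06).round(3),'r',((goal_R*R.inv()).as_rotvec(degrees=True)/6).round(3),'goal',goal_tcp.round(4))
E
python3 - <<'E'
from h import *
R,t,z=pose(np.radians(106.1),np.radians(40))
c=np.array([.528,-.150,0]); g=c-.109*t+[0,0,.026]
rows(g+.019*z-.13*z,R); s=get_state(); print(s['tcp_pos'],s['joints'])
E
```

```text
time: 7.4
tcp_pos: [0.5068, -0.1483, 0.2093]
ee_rot: [0.006, 0.088, 0.996, -0.003]
ft_force: [0.6, 0.0, -0.8]
opening: 0.0851
d [ 1.187 -2.917 -1.637] r [  4.808   5.264 -10.182] goal [ 0.578  -0.3233  0.111 ]
[ 0.50679576 -0.14828066  0.20926373] [-0.43266909 -0.00491104  1.81276556 -0.00222358  1.32112212 -1.82665547]
```

```bash

python3 -m creep '[{"hand":1,"dx":1.2,"dy":-2.9,"dz":0,"rx":4.81,"ry":5.26,"rz":-10.18},{"hand":1,"dx":1.2,"dy":-2.9,"dz":0,"rx":4.81,"ry":5.26,"rz":-10.18},{"hand":1,"dx":1.2,"dy":-2.9,"dz":0,"rx":4.81,"ry":5.26,"rz":-10.18},{"hand":1,"dx":1.2,"dy":-2.9,"dz":0,"rx":4.81,"ry":5.26,"rz":-10.18},{"hand":1,"dx":1.2,"dy":-2.9,"dz":0,"rx":4.81,"ry":5.26,"rz":-10.18},{"hand":1,"dx":1.2,"dy":-2.9,"dz":0,"rx":4.81,"ry":5.26,"rz":-10.18},{"hand":1,"dx":1.2,"dy":-2.9,"dz":0,"rx":4.81,"ry":5.26,"rz":-10.18},{"hand":1,"dx":1.2,"dy":-2.9,"dz":-1.64,"rx":4.81,"ry":5.26,"rz":-10.18},{"hand":1,"dx":1.2,"dy":-2.9,"dz":-1.64,"rx":4.81,"ry":5.26,"rz":-10.18},{"hand":1,"dx":1.2,"dy":-2.9,"dz":-1.64,"rx":4.81,"ry":5.26,"rz":-10.18},{"hand":1,"dx":1.2,"dy":-2.9,"dz":-1.64,"rx":4.81,"ry":5.26,"rz":-10.18},{"hand":1,"dx":1.2,"dy":-2.9,"dz":-1.64,"rx":4.81,"ry":5.26,"rz":-10.18}]'
python3 - <<'E'
from h import *
f=grab('wrist','w2.png'); s=get_state(); print(s['joints'].round(2) if hasattr(s['joints'],'round') else s['joints'])
R,t,z=pose(np.radians(106.1),np.radians(40));rows(np.array([.578,-.3233,.111]),R)
E
```

```text
time: 8.9
tcp_pos: [0.5799, -0.3231, 0.1135]
ee_rot: [-0.271, 0.565, 0.752, 0.205]
ft_force: [-0.3, 0.3, 0.5]
opening: 0.0854
[-0.79  0.87  0.99  0.33  1.89 -1.06]
d [-0.031 -0.003 -0.04 ] r [ 0.029  0.035 -0.003] goal [ 0.578  -0.3233  0.111 ]
```

View pics/w2.png

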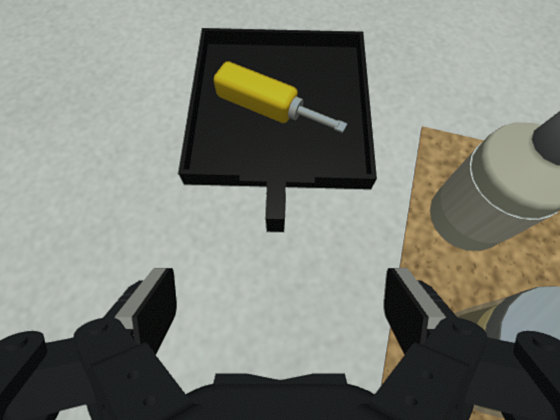

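The wrist view shows the screwdriver lying inside the tray (255,95), the pull at (276,208), and the tray's front corners at about (180,174) and (376,178).

```bash

python3 - <<'E'
from h import *
f=load('wrist')
P=[onz(f,*p,.02) for p in[(180,174),(376,178),(363,33),(203,29)]]; print(np.round(P,4)[:,:2].tolist(),np.mean(P,0))
d=P[1]-P[0];print('front',np.linalg.norm(d),np.degrees(np.arctan2(d[1],d[0]))+90); d=(P[2]+P[3]-P[0]-P[1])/2; print('len',np.linalg.norm(d),np.degrees(np.arctan2(d[1],d[0])))
a=onz(f,275.5,218,.04); b=onz(f,276.5,182,.04);print('pull',a,b)
print([onz(f,*p,.04).round(4).tolist() for p in[(266,219),(285,219)]])
E
```

```text
[[0.4749, -0.2464], [0.6264, -0.2061], [0.5862, -0.0496], [0.4337, -0.0886]] [ 0.53028605 -0.14767688  0.02      ]
front 0.1568264818904442 104.89424449082023
len 0.16229989476254345 104.52352896831044
pull [ 0.56152966 -0.26928514  0.04      ] [ 0.55422343 -0.24188594  0.04      ]
[[0.5554, -0.2719, 0.04], [0.5681, -0.2682, 0.04]]
```

```bash

python3 - <<'E'
from h import *
R,t,z=pose(np.radians(104.7),np.radians(40)); g=np.array([.5577,-.2534,.026])
rows(g+.019*z-.06*z,R);rows(g+.019*z,R)
E
```

```text
d [-0.258  0.737 -0.933] r [ 0.029  0.034 -0.236] goal [ 0.5644 -0.2789  0.0574]
d [-0.421  1.359 -1.699] r [ 0.029  0.034 -0.236] goal [ 0.5546 -0.2416  0.0114]
```

```bash

python3 -m creep '[{"hand":1,"dx":-0.13,"dy":0.37,"dz":-0.47,"rx":0.03,"ry":0.03,"rz":-0.24},{"hand":1,"dx":-0.26,"dy":0.74,"dz":-0.93,"rx":0.03,"ry":0.03,"rz":-0.24},{"hand":0.2,"dx":-0.34,"dy":1.05,"dz":-1.3,"rx":0.03,"ry":0.03,"rz":-0.24},{"hand":0.2,"dx":-0.39,"dy":1.25,"dz":-1.55,"rx":0.03,"ry":0.03,"rz":-0.24},{"hand":0.2,"dx":-0.42,"dy":1.36,"dz":-1.7,"rx":0.03,"ry":0.03,"rz":-0.24},{"hand":0.2,"dx":-0.42,"dy":1.36,"dz":-1.7,"rx":0.03,"ry":0.03,"rz":-0.24},{"hand":0.2,"dx":-0.42,"dy":1.36,"dz":-1.7,"rx":0.03,"ry":0.03,"rz":-0.24},{"hand":-1,"dx":-0.42,"dy":1.36,"dz":-1.7,"rx":0.03,"ry":0.03,"rz":-0.24},{"hand":-1,"dx":-0.42,"dy":1.36,"dz":-1.7,"rx":0.03,"ry":0.03,"rz":-0.24},{"hand":-1,"dx":-0.42,"dy":1.36,"dz":-1.7,"rx":0.03,"ry":0.03,"rz":-0.24},{"hand":-1,"dx":-0.42,"dy":1.36,"dz":-1.7,"rx":0.03,"ry":0.03,"rz":-0.24},{"hand":-1,"dx":-0.42,"dy":1.36,"dz":-1.7,"rx":0.03,"ry":0.03,"rz":-0.24}]'
python3 - <<'E'
from h import *
R,t,z=pose(np.radians(104.7),np.radians(40)); g=np.array([.5577,-.2534,.026])
rows(g+.019*z,R); print(get_state()['wrist_torque'])
E
```

```text
time: 10.45
tcp_pos: [0.5549, -0.2421, 0.0119]
ee_rot: [-0.27, 0.574, 0.744, 0.209]
ft_force: [-0.6, -3.7, 3.5]
opening: 0.0128
d [-0.004  0.008 -0.008] r [0.007 0.01  0.005] goal [ 0.5546 -0.2416  0.0114]
[-0.26579398  0.11827325  0.25972302]
```

```bash

python3 -c "
from h import *
grab('wrist','w3.png')"
python3 -m creep '[{"hand":-1,"dx":0,"dy":0,"dz":0.05,"rx":0,"ry":0,"rz":0},{"hand":-1,"dx":0,"dy":0,"dz":0.15,"rx":0,"ry":0,"rz":0},{"hand":-1,"dx":0,"dy":0,"dz":0.3,"rx":0,"ry":0,"rz":0},{"hand":-1,"dx":0,"dy":0,"dz":0.5,"rx":0,"ry":0,"rz":0},{"hand":-1,"dx":0,"dy":0,"dz":0.7,"rx":0,"ry":0,"rz":0},{"hand":-1,"dx":0,"dy":0,"dz":0.9,"rx":0,"ry":0,"rz":0},{"hand":-1,"dx":0,"dy":0,"dz":1.1,"rx":0,"ry":0,"rz":0},{"hand":-1,"dx":0,"dy":0,"dz":1.2,"rx":0,"ry":0,"rz":0},{"hand":-1,"dx":0,"dy":0,"dz":1.2,"rx":0,"ry":0,"rz":0},{"hand":-1,"dx":0,"dy":0,"dz":1.2,"rx":0,"ry":0,"rz":0}]'
python3 -c "
from h import *
a=load('wrist')['img'];b=grab('wrist','w4.png')['img'];s=grab('scene')['img'];t=grab('top')['img']
c=lambda i,u,v,w,h,W,H: cv2.convertScaleAbs(cv2.resize(i[v:v+h,u:u+w],(W,H),interpolation=cv2.INTER_CUBIC),alpha=1.6)
cv2.imwrite('pics/c2.png',np.vstack([np.hstack([c(a,100,0,360,270,400,300),c(b,100,0,360,270,400,300)]),np.hstack([c(s,170,130,160,120,400,300),c(t,170,130,240,180,400,300)])]))"
```

```text
time: 11.75
tcp_pos: [0.5546, -0.2419, 0.0834]
ee_rot: [-0.27, 0.574, 0.744, 0.209]
ft_force: [-0.3, 0.3, -3.8]
opening: 0.0134
```

View pics/c2.png

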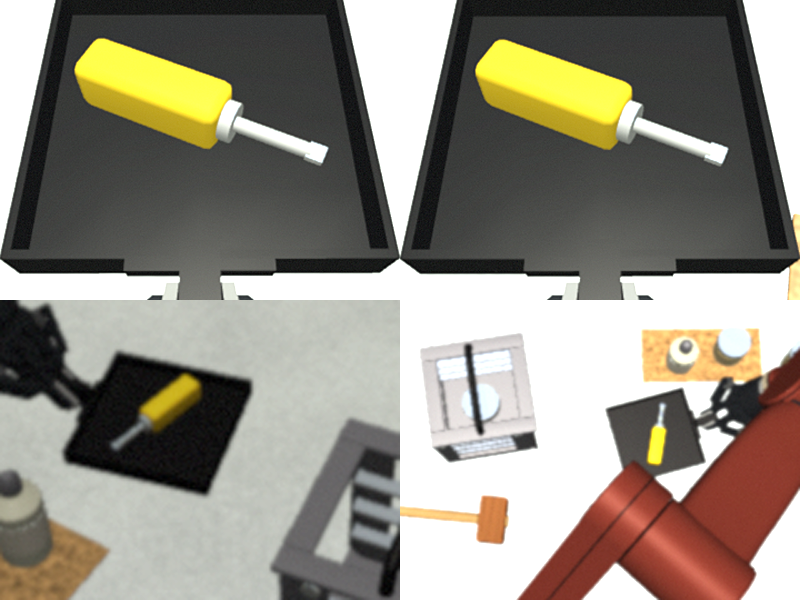

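Top left and right compare the tray before and after lifting. It hangs level, with only about 1 px of sag at the far edge, and the screwdriver hasn't moved. Next I'll move in front of the toolbox mouth.

```bash
cat >> h.py <<'E'
def tcp_for(box,yawdeg,bx,under,lean=40,by=0):
    R,t,z=pose(np.radians(yawdeg),np.radians(lean)); n=np.array([-t[1],t[0],0])
    return np.array([*box,0])+t*(bx-.109)+n*by+[0,0,under+.026]+.019*z,R
E
python3 - <<'E'
from h import *
rows(*tcp_for((.599,.204),98.2,-.22,.068))
E
```

```text
d [ 1.494  2.205 -0.065] r [ 0.     0.002 -1.078] goal [ 0.6442 -0.1095  0.0794]
```

```bash
python3 - <<'E'
from h import *
t=load('top');s=load('scene'); im=t['img']
# cap top in top image crop scale 400/240: crop (684-400,350-... ) 
a=(170+(685-400)*.6,130+(346-300)*.6); 
hs=cv2.cvtColor(s['img'],cv2.COLOR_BGR2HSV)
b=(170+12*.4,130+(480-300)*.4)
print(a,b,tri(t,a,s,b),onz(t,*a,.129))
E
```

```text
(341.0, 157.6) (174.8, 202.0) (array([ 0.7026048 , -0.20798849,  0.11866959]), np.float64(0.004600481621901232)) [ 0.70085339 -0.20848306  0.129     ]
```

```bash
python3 - <<'E'
from h import *
rows(*tcp_for((.599,.204),98.2,-.19,.068))
E
python3 -m creep '[{"hand":-1,"dx":0,"dy":0,"dz":0.3,"rx":0,"ry":0,"rz":0},{"hand":-1,"dx":0,"dy":0.2,"dz":0.7,"rx":0,"ry":0,"rz":0},{"hand":-1,"dx":0,"dy":0.7,"dz":1,"rx":0,"ry":0,"rz":0},{"hand":-1,"dx":0.1,"dy":1.2,"dz":1,"rx":0,"ry":0,"rz":-0.3},{"hand":-1,"dx":0.4,"dy":1.7,"dz":1,"rx":0,"ry":0,"rz":-0.6},{"hand":-1,"dx":0.8,"dy":2.2,"dz":1,"rx":0,"ry":0,"rz":-0.9},{"hand":-1,"dx":1.2,"dy":2.6,"dz":1,"rx":0,"ry":0,"rz":-1.08},{"hand":-1,"dx":1.42,"dy":2.7,"dz":0.9,"rx":0,"ry":0,"rz":-1.08},{"hand":-1,"dx":1.42,"dy":2.7,"dz":0.6,"rx":0,"ry":0,"rz":-1.08},{"hand":-1,"dx":1.42,"dy":2.7,"dz":0.3,"rx":0,"ry":0,"rz":-1.08},{"hand":-1,"dx":1.42,"dy":2.7,"dz":0.05,"rx":0,"ry":0,"rz":-1.08},{"hand":-1,"dx":1.42,"dy":2.7,"dz":-0.07,"rx":0,"ry":0,"rz":-1.08},{"hand":-1,"dx":1.42,"dy":2.7,"dz":-0.07,"rx":0,"ry":0,"rz":-1.08},{"hand":-1,"dx":1.42,"dy":2.7,"dz":-0.07,"rx":0,"ry":0,"rz":-1.08}]'
python3 - <<'E'
from h import *
g,R=tcp_for((.599,.204),98.2,-.19,.068); rows(g,R)
f=grab('wrist','w5.png');grab('scene');grab('top')
E
```

```text
d [ 1.422  2.7   -0.065] r [ 0.     0.002 -1.078] goal [ 0.6399 -0.0799  0.0794]
time: 13.65
tcp_pos: [0.6402, -0.0801, 0.0798]
ee_rot: [-0.258, 0.615, 0.71, 0.224]
ft_force: [0.3, 0.1, -3.0]
opening: 0.0132
d [-0.005  0.004 -0.006] r [0.003 0.012 0.004] goal [ 0.6399 -0.0799  0.0794]
```

View pics/w5.png

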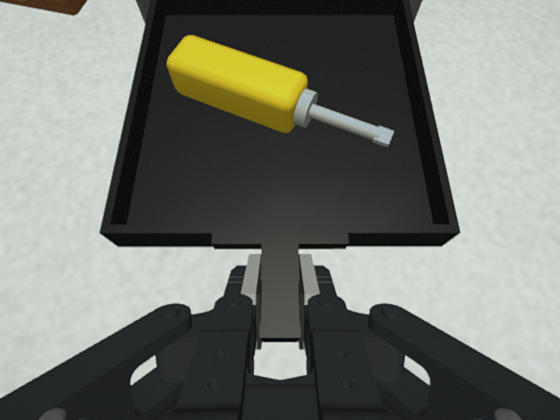

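In the wrist view the tray spans columns 151–407 at its far edge, and the toolbox posts show symmetrically at 138 and 421, so the tray is centred on the mouth. Before sliding in, a quick check of the lid widths, to confirm the container inside is the tin, and of the toolbox yaw.

```bash
python3 - <<'E'
from h import *
t=load('top'); im=t['img']
g=im.astype(int); m0=((g[...,0]-g[...,2]>10)&(g[...,0]>110)).astype(np.uint8)
for n,(u,v),z in(('box',(218,190),.041),('box',(218,190),.085),('cork',(370,157),.088)):
    m=np.zeros_like(m0); w=14; m[v-w:v+w,u-w:u+w]=m0[v-w:v+w,u-w:u+w]
    ys,xs=np.nonzero(m); p=np.c_[xs,ys].astype(np.float32); c,r=cv2.minEnclosingCircle(p); print(n,z,c,r,len(xs),np.linalg.norm(onz(t,c[0]-r,c[1],z)-onz(t,c[0]+r,c[1],z)))
# toolbox frame outline: dark-vs-table
hull=None
m=((g.max(2)<125)).astype(np.uint8); m[:140]=0;m[232:]=0;m[:,:165]=0;m[:,265:]=0
l=cv2.connectedComponentsWithStats(m); k=1+l[2][1:,4].argmax(); ys,xs=np.nonzero(l[1]==k); print(l[2][k])
h=cv2.convexHull(np.c_[xs,ys].astype(np.int32)); q=cv2.approxPolyN(h,5)[0] ; print(q.tolist(), [onz(t,*p,.208)[:2].round(3).tolist() for p in q])
big=cv2.resize(im[140:235,165:270],(630,570),interpolation=cv2.INTER_CUBIC); cv2.imwrite('pics/box.png',cv2.convertScaleAbs(big,alpha=1.5))
E
```

```text
box 0.041 (215.5, 186.5) 15.572511672973633 280 0.10862431089378437
box 0.085 (215.5, 186.5) 15.572511672973633 280 0.10567184645829619
cork 0.088 (0.0, 0.0) 0.0 0 0.0
[245 162  20  49 744]
[[264, 209], [254, 210], [251, 205], [245, 165], [264, 162]] [[0.514, 0.048], [0.512, 0.079], [0.527, 0.088], [0.656, 0.107], [0.666, 0.047]]
```

View pics/box.png

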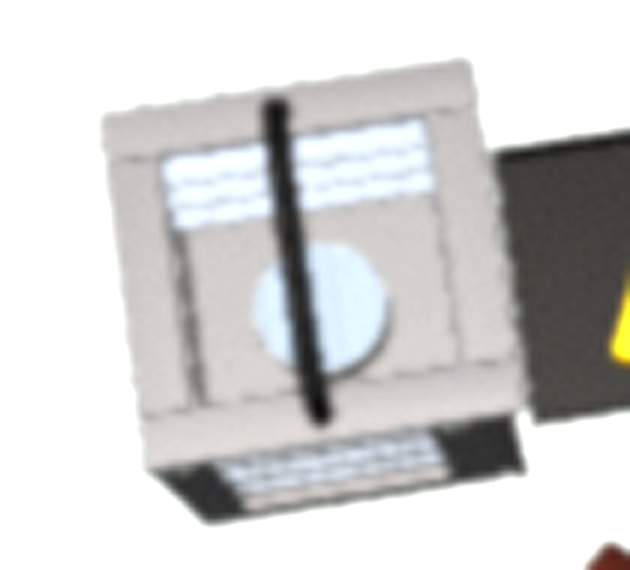

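The lid is 22.5 px wide, which is 78 mm at tin height (76 mm at jar height, where the jar would be 69), so it is the tin and the lowest runners are right.

```bash
python3 - <<'E'
from h import *
for b,u in((-.19,.063),(-.10,.063),(-.05,.062),(-.01,.061),(0,.0585)): rows(*tcp_for((.599,.204),98.3,b,u))
E
```

```text
d [ 0.003  0.004 -0.091] r [0.006 0.015 0.018] goal [ 0.6404 -0.0798  0.0744]
d [-0.214  1.489 -0.091] r [0.006 0.015 0.018] goal [0.6274 0.0093 0.0744]
d [-0.334  2.313 -0.108] r [0.006 0.015 0.018] goal [0.6202 0.0588 0.0734]
d [-0.43   2.973 -0.125] r [0.006 0.015 0.018] goal [0.6144 0.0983 0.0724]
d [-0.454  3.138 -0.166] r [0.006 0.015 0.018] goal [0.613  0.1082 0.0699]
```

```bash

python3 -m creep '[{"hand":-1,"dx":0,"dy":0,"dz":-0.09,"rx":0,"ry":0,"rz":0},{"hand":-1,"dx":-0.04,"dy":0.25,"dz":-0.09,"rx":0,"ry":0,"rz":0},{"hand":-1,"dx":-0.07,"dy":0.5,"dz":-0.09,"rx":0,"ry":0,"rz":0},{"hand":-1,"dx":-0.11,"dy":0.75,"dz":-0.09,"rx":0,"ry":0,"rz":0},{"hand":-1,"dx":-0.14,"dy":1,"dz":-0.09,"rx":0,"ry":0,"rz":0},{"hand":-1,"dx":-0.18,"dy":1.25,"dz":-0.09,"rx":0,"ry":0,"rz":0},{"hand":-1,"dx":-0.21,"dy":1.49,"dz":-0.09,"rx":0,"ry":0,"rz":0},{"hand":-1,"dx":-0.21,"dy":1.49,"dz":-0.09,"rx":0,"ry":0,"rz":0}]'
python3 - <<'E'
from h import *
grab('wrist','w6.png'); print(get_state()['wrist_torque']); rows(*tcp_for((.599,.204),98.3,0,.0585))
E
```

```text
time: 14.8
tcp_pos: [0.6272, 0.0107, 0.0746]
ee_rot: [-0.258, 0.615, 0.711, 0.224]
ft_force: [-0.2, 0.1, -3.7]
opening: 0.0131
[-1.05173278 -0.20993171 -0.06488837]
d [-0.242  1.639 -0.077] r [0.009 0.014 0.01 ] goal [0.613  0.1082 0.0699]
```

View pics/w6.png

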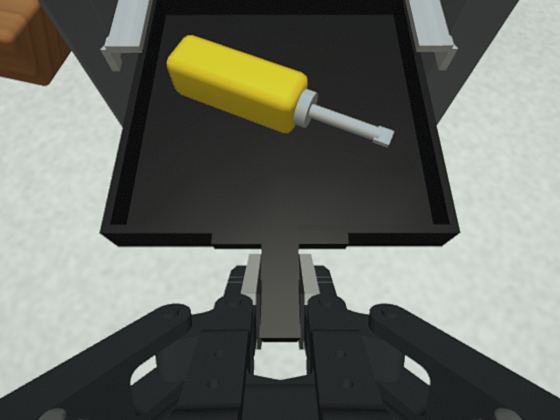

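The tray has entered: the middle runners' ends at (127,50) and (432,50) sit symmetrically above it, it is below them, and there is no contact force.

```bash

python3 -m creep '[{"hand":-1,"dx":-0.04,"dy":0.25,"dz":0,"rx":0,"ry":0,"rz":0},{"hand":-1,"dx":-0.07,"dy":0.5,"dz":0,"rx":0,"ry":0,"rz":0},{"hand":-1,"dx":-0.11,"dy":0.75,"dz":0,"rx":0,"ry":0,"rz":0},{"hand":-1,"dx":-0.15,"dy":1,"dz":0,"rx":0,"ry":0,"rz":0},{"hand":-1,"dx":-0.18,"dy":1.2,"dz":0,"rx":0,"ry":0,"rz":0},{"hand":-1,"dx":-0.21,"dy":1.4,"dz":-0.02,"rx":0,"ry":0,"rz":0},{"hand":-1,"dx":-0.21,"dy":1.4,"dz":-0.05,"rx":0,"ry":0,"rz":0},{"hand":-1,"dx":-0.21,"dy":1.4,"dz":-0.07,"rx":0,"ry":0,"rz":0},{"hand":-1,"dx":-0.21,"dy":1.4,"dz":-0.07,"rx":0,"ry":0,"rz":0}]'
python3 - <<'E'
from h import *
print(get_state()['wrist_torque']); rows(*tcp_for((.599,.204),98.3,0,.0585))
E
```

```text
time: 15.98
tcp_pos: [0.6149, 0.0935, 0.0704]
ee_rot: [-0.258, 0.615, 0.711, 0.224]
ft_force: [-0.2, 1.5, -2.2]
opening: 0.0133
[-0.68157311 -0.00337693  0.09719495]
d [-0.033  0.245 -0.007] r [0.005 0.012 0.015] goal [0.613  0.1082 0.0699]
```

```bash

python3 -m creep '[{"hand":-1,"dx":-0.01,"dy":0.08,"dz":0,"rx":0,"ry":0,"rz":0},{"hand":-1,"dx":-0.02,"dy":0.16,"dz":0,"rx":0,"ry":0,"rz":0},{"hand":-1,"dx":-0.03,"dy":0.2,"dz":0,"rx":0,"ry":0,"rz":0},{"hand":-1,"dx":-0.03,"dy":0.24,"dz":0,"rx":0,"ry":0,"rz":0},{"hand":-1,"dx":-0.03,"dy":0.24,"dz":0,"rx":0,"ry":0,"rz":0}]'
python3 -c "
from h import *
rows(*tcp_for((.599,.204),98.3,0,.0585))"
```

```text
time: 16.6
tcp_pos: [0.6145, 0.1048, 0.0709]
ee_rot: [-0.255, 0.616, 0.711, 0.224]
ft_force: [1.2, -14.3, -0.2]
opening: 0.0136
d [-0.026  0.057 -0.015] r [0.051 0.043 0.023] goal [0.613  0.1082 0.0699]
```

```bash

python3 -m creep '[{"hand":-1,"dx":-0.01,"dy":0.08,"dz":-0.01,"rx":0,"ry":0,"rz":0},{"hand":-1,"dx":-0.01,"dy":0.08,"dz":-0.02,"rx":0,"ry":0,"rz":0},{"hand":-1,"dx":-0.01,"dy":0.08,"dz":-0.02,"rx":0,"ry":0,"rz":0}]'
python3 - <<'E'
from h import *
rows(*tcp_for((.599,.204),98.3,0,.0585))
w=grab('wrist')['img'];s=grab('scene')['img'];t=grab('top')['img']
c=lambda i,u,v,w,h,W,H: cv2.convertScaleAbs(cv2.resize(i[v:v+h,u:u+w],(W,H),interpolation=cv2.INTER_CUBIC),alpha=1.6)
cv2.imwrite('pics/c3.png',np.hstack([c(w,40,0,480,360,480,360),np.vstack([c(s,260,160,140,84,300,180),c(t,165,140,117,70,300,180)])]))
E
```

```text
time: 16.98
tcp_pos: [0.6147, 0.1047, 0.0702]
ee_rot: [-0.252, 0.617, 0.712, 0.222]
ft_force: [-4.2, -21.7, 3.3]
opening: 0.0135
d [-0.029  0.058 -0.004] r [0.111 0.062 0.032] goal [0.613  0.1082 0.0699]
```

View pics/c3.png

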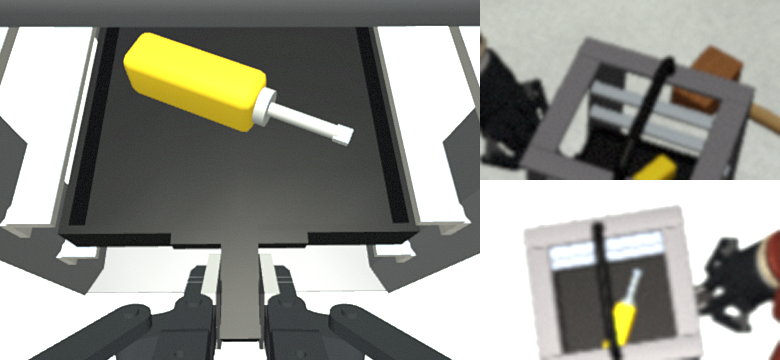

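```bash

python3 -m creep '[{"hand":-1,"dx":-0.03,"dy":-0.01,"dz":0,"rx":0,"ry":0,"rz":0},{"hand":-1,"dx":-0.03,"dy":0,"dz":0,"rx":0,"ry":0,"rz":0},{"hand":-1,"dx":-0.03,"dy":0.03,"dz":0,"rx":0,"ry":0,"rz":0},{"hand":-1,"dx":-0.03,"dy":0.05,"dz":0,"rx":0,"ry":0,"rz":0},{"hand":-1,"dx":-0.03,"dy":0.05,"dz":0,"rx":0,"ry":0,"rz":0}]'
python3 -m creep '[{"hand":-0.3,"dx":0,"dy":0,"dz":0,"rx":0,"ry":0,"rz":0},{"hand":0,"dx":0,"dy":0,"dz":0,"rx":0,"ry":0,"rz":0},{"hand":0,"dx":0,"dy":0,"dz":0,"rx":0,"ry":0,"rz":0},{"hand":0,"dx":0,"dy":0,"dz":0,"rx":0,"ry":0,"rz":0}]'
python3 - <<'E'
from h import *
rows(*tcp_for((.599,.204),98.3,0,.0585))
E
```

```text
time: 17.75
tcp_pos: [0.6143, 0.1047, 0.0709]
ee_rot: [-0.25, 0.617, 0.713, 0.221]
ft_force: [0.7, -18.1, 3.1]
opening: 0.0132
time: 18.25
tcp_pos: [0.6141, 0.1053, 0.0708]
ee_rot: [-0.25, 0.617, 0.713, 0.221]
ft_force: [-0.7, 0.3, -0.2]
opening: 0.0427
d [-0.019  0.049 -0.015] r [0.152 0.089 0.032] goal [0.613  0.1082 0.0699]
```

```bash

python3 -m creep '[{"hand":0,"dx":0.02,"dy":-0.16,"dz":0.19,"rx":0,"ry":0,"rz":0},{"hand":0,"dx":0.06,"dy":-0.42,"dz":0.5,"rx":0,"ry":0,"rz":0},{"hand":0,"dx":0.12,"dy":-0.84,"dz":1,"rx":0,"ry":0,"rz":0},{"hand":0,"dx":0.18,"dy":-1.3,"dz":1.6,"rx":0,"ry":0,"rz":0},{"hand":0,"dx":0.22,"dy":-1.6,"dz":2.2,"rx":0,"ry":0,"rz":0},{"hand":0,"dx":0.22,"dy":-1.6,"dz":2.2,"rx":0,"ry":0,"rz":0},{"hand":0,"dx":0.22,"dy":-1.6,"dz":2.2,"rx":0,"ry":0,"rz":0}]'
python3 - <<'E'
from h import *
w=grab('wrist')['img'];s=grab('scene')['img'];t=grab('top')['img']
c=lambda i,u,v,w,h,W,H: cv2.convertScaleAbs(cv2.resize(i[v:v+h,u:u+w],(W,H),interpolation=cv2.INTER_CUBIC),alpha=1.6)
cv2.imwrite('pics/c4.png',np.hstack([c(w,0,0,560,420,500,375),np.vstack([c(s,80,120,320,200,300,187),c(t,130,130,310,194,300,188)])]))
E
```

```text
time: 19.12
tcp_pos: [0.6271, 0.0091, 0.2027]
ee_rot: [-0.25, 0.617, 0.713, 0.221]
ft_force: [-0.2, 0.3, -0.0]
opening: 0.0426
```

View pics/c4.png

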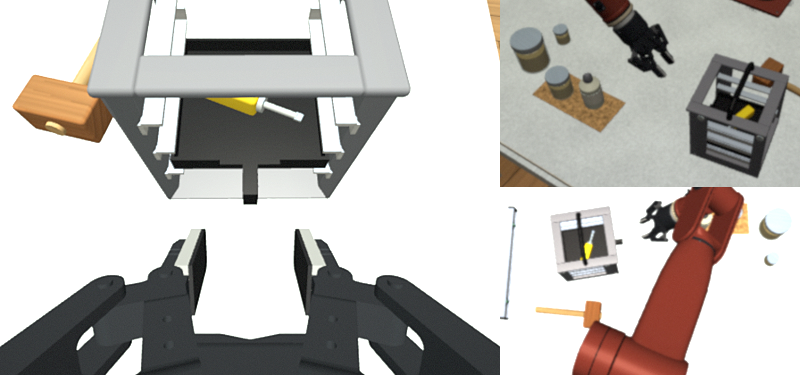

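The tray sits level on the lowest runners, whose ends show under its front corners at (172,170) and (325,172). Its back edge is at the upright stops, the pull points outwards and the screwdriver lies inside. Nothing else has moved and the gripper is clear.

```bash
python3 -c "
from h import *
print(workorder.close_job(), get_state()['time'])"
```

```text
the job is handed in; nothing more can be done
the job is handed in; nothing more can be done
```

The screwdriver is in the tray, and the tray is fully home on the lowest pair of runners with its pull outwards. I handed the job in at about 19 s of the 51 s allowed.

- **Choosing the runners:** the jar (the middle-sized of the three) and the bottle stand on the cork. The lid inside the toolbox measured 78 mm across, so the container there is the tin and the lowest runners clear it.
- **Carrying:** the tray hung level after lifting, sagging only about 1 px at its far edge in the wrist camera.
- **Seating:** the tray met a hard stop. The push reached 22 N with no further travel.
- **Last checks:** after release the contact force was near zero. The last pictures show the tray on the lowest runners with its back edge at the stops and the screwdriver inside. The containers, mallet and level look unmoved, and the gripper is clear.

**Checks that disagreed:**
- The stop came 3.5 mm earlier than my estimate of the toolbox position, which I put down to error in that estimate.
- The tray first looked about 3 mm off to one side. I nudged it back, but only about 0.5 mm of that took.
- An automatic check of the lid widths and toolbox outline failed, so I read those off an enlarged picture instead.
- A rough height for the jar came out 13 mm low, still well above tin height.

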